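# Function-test a roller-lever limit switch and rack it as passed

### The job

Test the red limit switch that stands in the test nest: press its roller arm down until it clicks, without driving it on to its end stop, and let it spring fully back. Then lift the switch out and set it down gently, upright, on the green pad in the free compartment of the blue tray, square in the tray with its roller arm pointing the same way as those of the two passed switches, which stay as they are.

Things in the scene. Friction and masses are not known exactly. Their poses are not given: they have to be found in the camera images.
- switch_mid (a point): Loose limit switch under test (0.25-0.5 kg): block 40 x 40 mm, 78 mm tall, red with black head, z up. Point: its centre, 39 mm above its underside. On its -x face, 27 mm above this point, a shaft carries a steel arm 10-14 mm off the face, level at rest, pointing to its +y, with a yellow roller. Its y faces are bare: grip its upper half across them from above; the top 60 mm stand clear of the nest.
- switch_roller (a point): Centre of the yellow roller (20 mm across, 14 mm wide, axis along the switch's x) at the arm's end; at rest 41 mm to -x, 55 mm to +y and 27 mm up from the switch's centre. It swings down on a 55 mm radius about the arm's shaft, moving a little towards the block.
- switch_arm (a joint): Roller arm angle, rad: 0 at rest (level), grows as the roller is pressed down. Clicks at 0.45 (roller 24 mm lower); end stop at 1.05, and beyond 0.95 (roller 45 mm lower) counts as driven on to it. A spring returns it to 0. Pressing takes about 1.2 N at first, 2 to 3 N past the click; the click cannot be felt.
- nest_seat (a point): Centre of the nest's pocket floor, 12 mm above the bench. Fixed aluminium plate 150 x 120 x 12 mm; four blue walls 6 mm thick, 18 mm high above the plate, round a pocket 43 mm square; grey strip with three lamps along its +x side, top 34 mm above the bench. The switch stands in the pocket, axes as the nest's, and is drawn straight up.
- tray: Fixed blue tray, 120 mm along x, 319 mm along y; origin under its centre at bench height. Floor 4 mm thick, walls 4 mm thick, tops 20 mm above the bench; three compartments in a row along y, 105 mm apart. Two hold passed switches, their arms pointing to the tray's +y, on their -x faces; one is free.
- free_place (a point): Centre of the green pad (60 x 60 mm, paper thin) on the floor of the free compartment, 4 mm above the bench; axes as the tray's. The switch is to stand here, its underside centred on this point, its x and y axes along these.
- mate_a_mid (a point): The same switch as the one under test, already passed: same sizes, loose, its arm fixed; this point is the centre of its housing, 39 mm above its underside. It stands upright in its tray compartment; leave it alone.
- mate_b_mid (a point): The same switch as the one under test, already passed: same sizes, loose, its arm fixed; this point is the centre of its housing, 39 mm above its underside. It stands upright in its tray compartment; leave it alone.
Mind the look-alikes: they are no part of the job. What is shaped like the part that bears switch_mid but orange or turquoise is not meant. What is shaped like the part that bears mate_b_mid but turquoise is not meant.

How it is judged:
By the outcome, as a careful person would: the job done as asked, in the order asked, and still so for the second after the job is handed in, with the robot touching nothing.
It also fails if it takes over 54 s, if anything falls off the work surface, if the arm or the gripper's body presses on something with over 40 N, if the wrist force passes 120 N, or if a joint passes its speed limit or range.

### The arm

A 6-joint arm with a two-finger parallel gripper is mounted at the origin on the work surface. World frame = base frame: x ahead of the robot, y to its left, z up, the work surface at z = 0. Lengths are in mm, angles in rad, forces in N, time in s.
With the tool pointing down it reaches from about 300 to 775 mm from the base axis. Payload 14.6 kg.
Tool frame: the origin (TCP) lies midway between the tips of the shut fingers; the grasp point (between the pads) lies 19 mm behind it (robot.tcp_to_grasp is the distance from the TCP to the grasp point, in mm); z points along the fingers, y is the line along which they close (so a half turn about z gives the same grasp; the last joint's range is limited). The gripper opens to 85 mm and grips with 20 to 120 N. Pads are 22 mm wide; open, the fingers measure 114 mm over their backs; the gripper's body (76 mm by 85 mm) begins 54 mm behind the grasp point. The pads swing forward as they close: fully open they stand 13 mm farther back than shut.
Start: joints at [-1.244, 0.3, 1.521, -0, 1.321, -0.067], TCP at [211.028, -507.895, 231.281] pointing down, gripper open.
Joint ranges: [-3.03, 3.03], [-0.79, 2.21], [0.23, 2.52], [-1.04, 4.18], [0, 3.07], [-2.55, 2.55]. Speed limits (rad/s): [2.22, 2.22, 2.57, 3.14, 3.14, 3.14].

### API

Orientations are given as a unit quaternion [w, x, y, z].
In Python, from station import robot gives the robot as it stands.
- The arm moves only by the tool carry_out, never from a script. Its argument "series" is a list that holds one entry, the list of rows, each a list of 6 numbers: the shift along the tool's x, y, z as a fraction of full scale, then the turn, a rotation vector about the tool's x, y, z as a fraction of full scale. A call has 1 to 5 rows; each row is the pose to reach, as a shift and turn from the pose commanded when the call began, along the tool's axes at that moment; what a row does not reach only later rows make up. Full scale, the value 1, is 0.15 m for a shift and 30 degrees for a turn. A row lasts 1/10 s, in which the tool goes at most 50 mm and 8.59 degrees, less where a joint would pass 70% of its speed; a pose out of reach is approached as far as the arm can. A call with a number of a shift or a turn outside -1 to 1 is refused whole. A call with a gripper value outside its range is refused whole. "grip" is the opening, from 0 (shut) to 1 (fully open), set as the call begins (left out, the last holds). The fingers move at their own pace and stop on an object; "squeeze" is the grip in N (left out, the last holds). Time passes only in rows, so rows that repeat a pose let the fingers close. It gives the time, the measured TCP pose, the force, the opening and the grip force at its end, in the units of the state.
- robot.state(): the state, without advancing time (a new reading comes with each control period).
- robot.read_camera(name): name is "scene" or "side" or "wrist"; returns the picture (480x640x3 uint8, red, green, blue); there is no depth.
- robot.get_calibration(name): a dict with "mtx" (3x3 intrinsics, pixels), "k1" (the pictures are not rectified: a ray, as slopes to the right and down, at radius r is drawn at 1 + k1 r^2 times it, then the intrinsics apply), "eye" and "rotation" of the camera in the world; the wrist camera has in their place "T_tool_cam" (4x4, takes a point from camera to tool coordinates, whose origin is the TCP and whose axes are the flange's). Camera axes: x right, y up, looking along -z (the intrinsics and any distortion apply to the point x, -y, -z); pixel columns grow to the right and rows downward; lengths in mm; the calibration is good to about 2 mm. A picture is of the moment at which its call begins: read the wrist's pose just before it. get_calibration takes no time and is no camera call.
- robot.hand_in(): hands the job in; it is judged then, once.
The state is a dict: "clock": time; "joint_positions": joint angles; "qd": joint speeds; "joint_torque": joint torques, N m; "position": TCP position; "eef_rot": TCP orientation; "ft_force": force on the tool from outside, world axes, zero at the start; "wrist_torque": the same for the moment, N m; "grip_width": finger opening in mm; "finger_force": force on a finger pad.
Only numpy, scipy, OpenCV 4.12 (cv2) and the standard library are available. Lean on these libraries where they do the work, as an engineer would, in place of code of your own. Each camera call takes 0.05 s, during which the arm holds its last target. There are 200 camera calls.

## Working session

There is one attempt and no reset: what is moved stays moved. The work goes in short steps, Python scripts to look and compute and a tool call to move; the robot and the scene stay as the last step left them, time stands still between calls to the robot, and variables do not carry over. Pictures are saved under pics/ and viewed, at most 12 in all, crops included, and the job is handed in when it is done.

Besides the shell and the picture viewer there is one more tool, called after "Call:" in YAML: its name, and indented under it one key for each argument. carry_out: Moves the arm, as the interface text tells. Its arguments: {"type":"object","properties":{"series":{"type":"array"},"grip":{"type":"number"},"squeeze":{"type":"number"}},"required":["series"]}

```bash
ls; mkdir -p pics
python3 - <<'E'
from station import robot
import cv2
for n in ["scene","side"]:
    im=robot.read_camera(n); cv2.imwrite(f"pics/{n}0.png",im[:,:,::-1]); c=robot.get_calibration(n); print(n,c)
print(robot.get_calibration("wrist")); print(robot.state())
E
```

```text
pics
scene {'mtx': array([[464.64580248,   0.        , 321.0979055 ],
       [  0.        , 464.64580248, 238.98602299],
       [  0.        ,   0.        ,   1.        ]]), 'k1': -0.005870062201503398, 'eye': array([ 912.36472842, -655.44561158,  558.32972631]), 'rotation': array([0.82751848, 0.43668521, 0.16011819, 0.31445407])}
side {'mtx': array([[483.45232076,   0.        , 317.65189558],
       [  0.        , 483.45232076, 239.85571785],
       [  0.        ,   0.        ,   1.        ]]), 'k1': -0.13248994856667795, 'eye': array([ 54.96492682, 593.79256224, 670.86356948]), 'rotation': array([-0.2153139 , -0.12110856,  0.43715405,  0.86479418])}
{'mtx': array([[342.62382166,   0.        , 316.06432908],
       [  0.        , 342.62382166, 237.49646701],
       [  0.        ,   0.        ,   1.        ]]), 'k1': 0.00018747217803570754, 'T_tool_cam': array([[-3.35030271e-04,  9.66124830e-01,  2.58074991e-01,
         6.46978736e+01],
       [ 9.99999170e-01,  6.44749807e-04, -1.11548509e-03,
        -8.56692592e-01],
       [-1.24409165e-03,  2.58074403e-01, -9.66124244e-01,
        -1.41484357e+02],
       [ 0.00000000e+00,  0.00000000e+00,  0.00000000e+00,
         1.00000000e+00]])}
{'clock': 0.1, 'joint_positions': array([-1.24358621e+00,  3.00449993e-01,  1.52151403e+00, -1.58838457e-05,
        1.32069027e+00, -6.66123806e-02]), 'qd': array([-0.00020032, -0.00116787, -0.00098358,  0.00123568,  0.00097503,
        0.00027427]), 'joint_torque': array([ 1.56248465e-03, -5.44371486e+01, -3.62366545e+01,  1.57219159e-05,
        3.06747861e-03,  5.88856324e-05]), 'position': array([ 210.96811872, -507.70770834,  230.76125231]), 'eef_rot': array([-5.25322401e-04,  9.80675018e-01,  1.95643110e-01, -7.65984854e-05]), 'ft_force': array([-0.19915317, -0.03414118,  0.05283286]), 'wrist_torque': array([ 0.01803185,  0.01447681, -0.01007109]), 'finger_force': 0.0, 'grip_width': 85.41761350605697}
```

View pics/scene0.png

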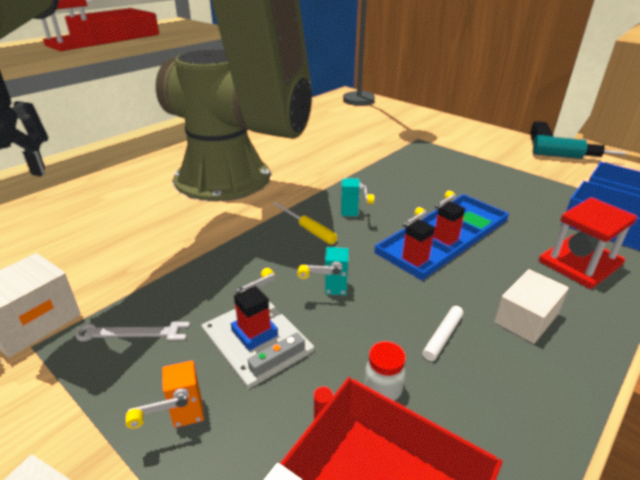

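View pics/side0.png

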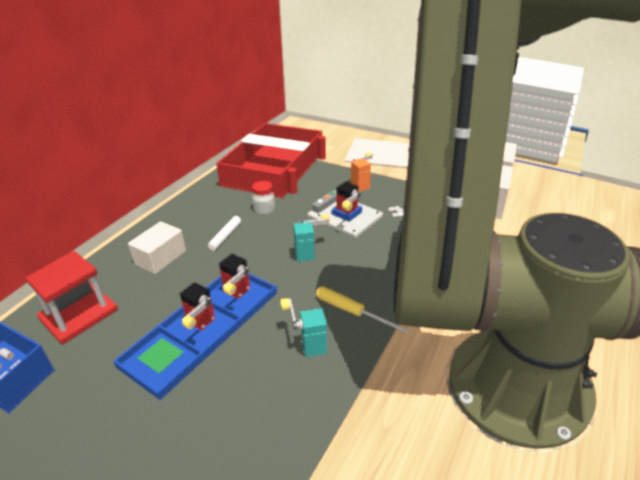

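Scene: red switch in the nest at (253,315), with look-alikes orange (183,395), turquoise (336,272) and (350,198), and passed switches (418,242) and (450,224). Green pad at (476,219). In the side view the nest switch is at (347,200) and the pad at (160,355). The choice is the red one in the nest; its roller is at (267,274) in scene.

```bash
cat > h.py <<'E'
import numpy as np, cv2
from station import robot
from scipy.spatial.transform import Rotation as R
def rot(q): return R.from_quat([q[1],q[2],q[3],q[0]]).as_matrix()
def cam(n,st=None):
    c=robot.get_calibration(n)
    if n!="wrist": return c["mtx"],c["k1"],np.array(c["eye"]),rot(c["rotation"])
    T=c["T_tool_cam"]; Rt=rot(st["eef_rot"])
    return c["mtx"],c["k1"],st["position"]+Rt@T[:3,3],Rt@T[:3,:3]
def rays(px,C):
    K,k,e,Rc=C
    s=cv2.undistortPoints(np.array(px,float).reshape(-1,1,2),K,np.array([k,0,0,0])).reshape(-1,2)
    return np.c_[s[:,0],-s[:,1],-np.ones(len(s))]@Rc.T
def plane(px,C,z):
    d=rays(px,C); e=C[2]; return e+d*((z-e[2])/d[:,2])[:,None]
def tri(pxs,Cs):
    A=0;b=0
    for p,C in zip(pxs,Cs):
        d=rays([p],C)[0]; d/=np.linalg.norm(d); P=np.eye(3)-np.outer(d,d); A=A+P; b=b+P@C[2]
    return np.linalg.solve(A,b)
def blobs(im,lo,hi,amin=30):
    h=cv2.cvtColor(im,cv2.COLOR_RGB2HSV); m=cv2.inRange(h,np.array(lo),np.array(hi))
    cs,_=cv2.findContours(m,cv2.RETR_EXTERNAL,cv2.CHAIN_APPROX_NONE)
    return sorted([c for c in cs if cv2.contourArea(c)>amin],key=cv2.contourArea,reverse=True)
def cen(c):
    m=cv2.moments(c); return np.array([m['m10']/m['m00'],m['m01']/m['m00']])
GREEN=((45,100,60),(75,255,255)); YEL=((22,150,120),(34,255,255)); BLUE=((105,120,60),(125,255,255))
E
python3 - <<'E'
from h import *
np.set_printoptions(precision=1,suppress=True)
for n in ["scene","side"]:
    im=cv2.imread(f"pics/{n}0.png")[:,:,::-1].copy(); C=cam(n); print(n)
    for nm,c,z in [("G",GREEN,4),("Y",YEL,78),("B",BLUE,20)]:
        for b in blobs(im,*c,amin=15)[:7]:
            p=cen(b); print(nm,cv2.contourArea(b),p,plane([p],C,z)[0])
            if nm=="B" : 
                bx=cv2.approxPolyDP(cv2.convexHull(b),4,True)[:,0]; print(bx.tolist(), plane(bx,C,20)[:,:2].tolist())
    
C=cam("scene"); print("plate",plane([(202,323),(262,303),(313,346),(252,382)],C,12))
print("heads",plane([(251,297)],C,90),plane([(418,229),(450,208)],C,82))
C=cam("side");print("heads side",plane([(347,188)],C,90),plane([(197,294),(234,264)],C,82))
E
```

```text
scene
G 168.5 [474.9 219.5] [591.1 243.2   4. ]
G 19.0 [261.7 355.4] [ 525.9 -346.4    4. ]
Y 443.0 [317.9 229.5] [ 430.4 -109.3   78. ]
Y 261.5 [134.  418.3] [ 536.8 -551.3   78. ]
Y 117.5 [303.  271.2] [ 495.2 -219.4   78. ]
Y 56.0 [265.7 271.5] [ 450.2 -261.3   78. ]
Y 48.0 [370.2 198.7] [433.6  51.5  78. ]
Y 37.0 [418.5 210.1] [533.2  79.3  78. ]
Y 32.5 [448.5 193.3] [543.9 183.1  78. ]
B 4242.5 [329.5  41.6] [-795.  1362.1   20. ]
[[356, 0], [352, 85], [312, 94], [300, 0]] [[-1655.0509867628252, 2703.165359838591], [-216.7801025445118, 821.431798903503], [-254.9860961734679, 628.6362482168702], [-1973.949212487289, 2376.912026302709]]
B 2734.0 [442.9 239.7] [587.1 100.1  20. ]
[[508, 213], [504, 222], [423, 279], [375, 252], [376, 244], [462, 194]] [[643.3074557931097, 292.93596289796244], [652.3049038228482, 250.40913565264657], [622.8707413375282, -37.17175639031507], [508.7187514421088, -27.99028390764363], [494.13088304295314, -4.384286078733794], [525.0991203284773, 303.31578299361536]]
B 2378.5 [614.4 193.9] [798.7 553.9  20. ]
[[600, 162], [639, 172], [639, 250], [568, 20
[... 1244 characters left out ...]
3, 352.03713790479117], [802.6960356631196, 343.76811577953646], [727.125240558816, 368.5769638538625], [720.7940759520469, 472.9981554940366], [742.5044334025735, 475.04243730800954]]
B 126.0 [346.5 213.5] [ 484.3 -314.    20. ]
[[360, 207], [350, 219], [333, 213], [334, 208]] [[466.9446012441226, -356.6044827183201], [465.9394656386688, -295.91774129955206], [514.9920453809922, -301.1828857487784], [523.2826091446516, -322.9069186206997]]
plate [[ 408.1 -369.2   12. ]
 [ 445.6 -270.9   12. ]
 [ 576.8 -284.9   12. ]
 [ 557.5 -393.6   12. ]]
heads [[ 490.2 -327.8   90. ]] [[572.1  13.3  82. ]
 [579.1 123.3  82. ]]
heads side [[ 485.8 -318.1   90. ]] [[569.1 136.4  82. ]
 [560.6  34.   82. ]]
```

Call:
carry_out:
  series:
    - [[0.3, -0.1, 0, 0, 0, 0], [0.6, -0.2, 0, 0, 0, 0], [0.9, -0.3, 0, 0, 0, 0], [1, -0.41, 0, 0, 0, 0]]
  grip: 0

```text
clock: 0.5
position: [328.2, -391.4, 230.9]
eef_rot: [-0.0, 0.98, 0.197, 0.0]
ft_force: [-0.8, -0.3, 1.4]
grip_width: 28.4
finger_force: 0.0
```

Call:
carry_out:
  series:
    - [[0.3, 0, 0, 0, 0, 0.25], [0.6, 0, 0, 0, 0, 0.5], [0.9, 0, 0, 0, 0, 0.75], [1, 0, 0, 0, 0, 1], [1, 0, 0, 0, 0, 1]]

```text
clock: 1.0
position: [465.9, -334.7, 230.5]
eef_rot: [-0.0, 0.998, -0.065, -0.0]
ft_force: [-1.0, 0.8, -0.3]
grip_width: -0.2
finger_force: 0.0
```

Run:
```python
from h import *
st=robot.state(); im=robot.read_camera("wrist"); cv2.imwrite("pics/w1.png",im[:,:,::-1]); print(st["position"],st["eef_rot"],st["clock"])
np.save("w1.npy",np.r_[st["position"],st["eef_rot"]])
```

```text
[ 465.88470086 -334.72045326  230.47674288] [-4.18148103e-04  9.97880489e-01 -6.50703708e-02 -4.48318252e-04] 1.0
```

View pics/w1.png

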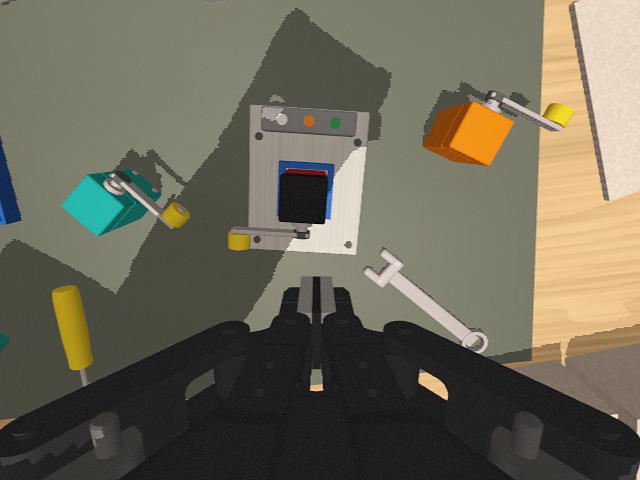

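The wrist view confirms the choice: red switch with black head (302,197) in the blue pocket, steel arm with yellow roller at (239,239). Turquoise (100,200) and orange (468,133) stand aside.

Run:
```python
from h import *
np.set_printoptions(precision=1,suppress=True)
a=np.load("w1.npy"); st=dict(position=a[:3],eef_rot=a[3:]); C=cam("wrist",st)
im=cv2.imread("pics/w1.png")[:,:,::-1].copy()
yaw=lambda d: np.degrees(np.arctan2(d[1],d[0]))
print("tool yaw",yaw(rot(a[3:])[:,0]))
for b in blobs(im,*YEL,amin=100):
    p=cen(b)
    if 200<p[0]<280: print("roller",p,plane([p],C,80)[0])
for b in blobs(im,(0,0,0),(180,255,45),300):
    p=cen(b)
    if 270<p[0]<340 and 150<p[1]<230:
        q=cv2.approxPolyDP(cv2.convexHull(b),3,True)[:,0]; P=plane(q,C,90); r=cv2.minAreaRect(P[:,:2].astype(np.float32)); print("head",q.tolist(),P,r)
crop=im[90:265,230:385]; 
for b in blobs(im,*BLUE,amin=50):
    p=cen(b)
    if 260<p[0]<350: print("blue",cv2.boundingRect(b))
P=plane([(250,105),(368,112),(356,254)],C,12); print(P,yaw(P[0]-P[2]),(P[0]+P[2])/2)
print(yaw(-(P[1]-P[0]))-90, yaw(P[1]-P[2]))
cv2.imwrite("pics/w1c.png",cv2.resize(crop,None,fx=3.4,fy=3.4,interpolation=cv2.INTER_CUBIC)[:,:,::-1])
```

```text
tool yaw -7.461767589545364
roller [238.3 241.4] [ 457.9 -263.9   80. ]
head [[283, 173], [326, 176], [323, 223], [279, 220]] [[ 512.3 -313.4   90. ]
 [ 505.3 -347.7   90. ]
 [ 466.9 -340.4   90. ]
 [ 474.2 -304.1   90. ]] ((489.7303466796875, -326.1180725097656), (37.072509765625, 39.156890869140625), 78.52587127685547)
blue (277, 161, 57, 58)
[[ 576.9 -283.3   12. ]
 [ 555.3 -398.    12. ]
 [ 410.  -371.4   12. ]] 27.83661045012622 [ 493.4 -327.4   12. ]
-10.67373460864276 -10.369561641531357
```

View pics/w1c.png

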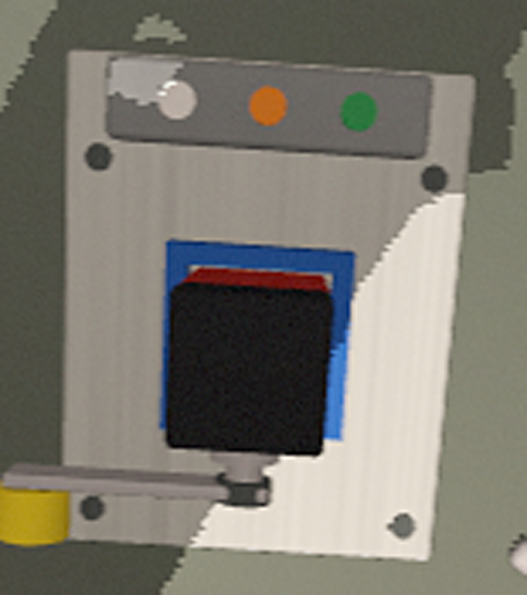

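Call:
carry_out:
  series:
    - [[-0.06, -0.21, 0.1, 0, 0, 0.1], [-0.116, -0.424, 0.3, 0, 0, 0.1], [-0.116, -0.424, 0.6, 0, 0, 0.1], [-0.116, -0.424, 0.8, 0, 0, 0.1], [-0.116, -0.424, 0.8, 0, 0, 0.1]]

```text
clock: 1.55
position: [453.0, -270.1, 108.0]
eef_rot: [-0.002, 0.996, -0.09, -0.003]
ft_force: [-0.2, -0.0, 0.4]
grip_width: 0.1
finger_force: 0.0
```

Run:
```python
from h import *
st=robot.state(); im=robot.read_camera("wrist"); print(st["position"],st["eef_rot"],st["ft_force"])
sc=robot.read_camera("scene")
cv2.imwrite("pics/w2.png",np.hstack([im[150:400,180:480],cv2.resize(sc[220:345,200:350],None,fx=2,fy=2)])[:,:,::-1])
```

```text
[ 452.99447658 -270.13447685  108.00680275] [-0.00156398  0.99594173 -0.08994018 -0.00289477] [-0.22834577 -0.01958682  0.35617251]
```

View pics/w2.png

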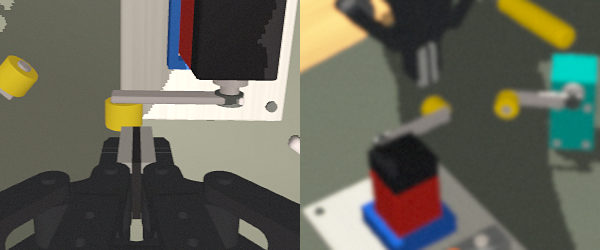

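The fingertips sit behind and just above the roller (crop (123,113)), about 4 mm short in x. I'll correct that and press.

Call:
carry_out:
  series:
    - [[0.025, 0, 0.06, 0, 0, 0], [0.025, 0, 0.12, 0, 0, 0], [0.025, 0, 0.17, 0, 0, 0], [0.025, 0, 0.22, 0, 0, 0], [0.025, 0, 0.22, 0, 0, 0]]

```text
clock: 2.15
position: [458.8, -271.1, 77.3]
eef_rot: [-0.0, 0.996, -0.091, -0.001]
ft_force: [0.2, 0.0, 0.3]
grip_width: -0.0
finger_force: 0.6
```

Call:
carry_out:
  series:
    - [[0, 0, 0.05, 0, 0, 0], [0, 0, 0.1, 0, 0, 0], [0, 0, 0.14, 0, 0, 0], [0, 0, 0.14, 0, 0, 0]]

```text
clock: 2.55
position: [458.8, -271.2, 56.4]
eef_rot: [-0.0, 0.996, -0.091, -0.001]
ft_force: [-0.8, 1.2, 2.9]
grip_width: 0.0
finger_force: 1.2
```

Run:
```python
from h import *
st=robot.state(); im=robot.read_camera("wrist"); print(st["position"],st["ft_force"],st["wrist_torque"])
sc=robot.read_camera("scene")
cv2.imwrite("pics/w3.png",np.hstack([im[150:400,180:480],cv2.resize(sc[220:345,200:350],None,fx=2,fy=2)])[:,:,::-1])
```

```text
[ 458.844596   -271.16022672   56.40935221] [-0.78526907  1.17653224  2.93446299] [ 0.08407581  0.07579864 -0.00614578]
```

View pics/w3.png

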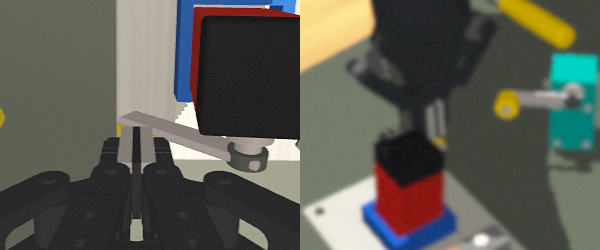

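The arm is pressed down about 32 mm, roughly 0.6 rad, at 2.9 N. That is past the click and well short of the stop. Releasing now.

Call:
carry_out:
  series:
    - [[0, 0, -0.1, 0, 0, 0], [0, 0, -0.25, 0, 0, 0], [0, 0, -0.5, 0, 0, 0], [0, 0, -0.8, 0, 0, 0], [0, 0, -0.8, 0, 0, 0]]

```text
clock: 3.15
position: [460.9, -272.6, 183.2]
eef_rot: [0.002, 0.996, -0.091, 0.004]
ft_force: [0.3, -0.4, -1.1]
grip_width: 0.3
finger_force: 0.0
```

Call:
carry_out:
  series:
    - [[0.13, 0.16, 0, 0, 0, 0], [0.271, 0.325, 0, 0, 0, 0], [0.271, 0.325, 0, 0, 0, 0], [0.271, 0.325, 0, 0, 0, 0], [0.271, 0.325, 0, 0, 0, 0]]
  grip: 1

```text
clock: 3.65
position: [490.0, -326.1, 177.0]
eef_rot: [-0.0, 0.996, -0.091, -0.0]
ft_force: [0.3, 0.0, 0.1]
grip_width: 72.4
finger_force: 0.0
```

Run:
```python
from h import *
np.set_printoptions(precision=1,suppress=True)
st=robot.state(); im=robot.read_camera("wrist"); C=cam("wrist",st); print(st["position"],st["eef_rot"],st["grip_width"])
sc=robot.read_camera("scene")
cv2.imwrite("pics/w4.png",np.hstack([im[100:400,130:510],sc[180:480,140:420]])[:,:,::-1])
T=rot(st["eef_rot"]); print("yaw",np.degrees(np.arctan2(T[1,0],T[0,0])))
for b in blobs(im,(0,0,0),(180,255,45),300):
    p=cen(b); q=cv2.approxPolyDP(cv2.convexHull(b),3,True)[:,0]; P=plane(q,C,90); r=cv2.minAreaRect(P[:,:2].astype(np.float32)); print("dark",p,r)
for b in blobs(im,*YEL,amin=100): print("Y",cen(b),plane([cen(b)],C,80))
```

```text
[ 490.  -326.1  177. ] [-0.   1.  -0.1 -0. ] 72.3968643542126
yaw -10.422609783216288
dark [314.6 410.7] ((371.6246337890625, -307.25653076171875), (535.9949951171875, 177.61485290527344), 79.64459991455078)
dark [315.8 240.4] ((490.77215576171875, -325.90673828125), (36.79755401611328, 40.93742752075195), 79.54539489746094)
Y [618.6 124.5] [[ 530.5 -537.1   80. ]]
Y [168.7 264.4] [[ 490.2 -215.7   80. ]]
Y [ 50.6 350.5] [[ 437.9 -103.1   80. ]]
Y [243.6 294.8] [[ 456.6 -264.1   80. ]]
```

View pics/w4.png

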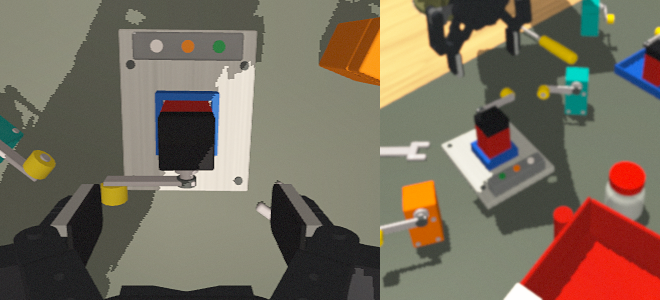

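The arm has sprung back to level, with the roller at crop (115,195) as before. The tool is centred over the head, so I descend and grip.

Call:
carry_out:
  series:
    - [[0.004, 0, 0.3, 0, 0, 0], [0.004, 0, 0.55, 0, 0, 0], [0.004, 0, 0.75, 0, 0, 0], [0.004, 0, 0.85, 0, 0, 0], [0.004, 0, 0.85, 0, 0, 0]]
  grip: 0.85

```text
clock: 4.25
position: [490.3, -326.0, 48.5]
eef_rot: [-0.001, 0.996, -0.091, -0.001]
ft_force: [-0.4, 0.5, 0.9]
grip_width: 72.5
finger_force: 0.0
```

Call:
carry_out:
  series:
    - [[0, 0, 0, 0, 0, 0], [0, 0, 0, 0, 0, 0], [0, 0, 0, 0, 0, 0], [0, 0, 0, 0, 0, 0], [0, 0, 0, 0, 0, 0]]
  grip: 0
  squeeze: 40

```text
clock: 4.75
position: [491.6, -327.2, 51.6]
eef_rot: [0.001, 0.996, -0.091, 0.001]
ft_force: [-1.2, 2.5, 8.3]
grip_width: 39.4
finger_force: 40.6
```

Call:
carry_out:
  series:
    - [[0, 0, -0.1, 0, 0, 0], [0, 0, -0.25, 0, 0, 0], [0, 0, -0.5, 0, 0, 0], [0, 0, -0.8, 0, 0, 0], [0, 0, -0.9, 0, 0, 0]]

```text
clock: 5.25
position: [491.8, -327.5, 190.9]
eef_rot: [0.002, 0.996, -0.091, 0.003]
ft_force: [-0.2, 0.0, -2.9]
grip_width: 39.8
finger_force: 41.6
```

Run:
```python
from h import *
st=robot.state(); im=robot.read_camera("wrist"); print(st["position"],st["eef_rot"],st["ft_force"],st["grip_width"])
sc=robot.read_camera("scene"); sd=robot.read_camera("side")
cv2.imwrite("pics/side5.png",sd[:,:,::-1])
cv2.imwrite("pics/w5.png",np.hstack([im[150:450,180:460],sc[130:430,150:400],cv2.resize(sd[150:250,270:360],None,fx=3,fy=3)])[:,:,::-1])
```

```text
[ 491.80555635 -327.47811369  190.92967167] [ 0.0018823   0.99585101 -0.09092991  0.00299455] [-0.19008022  0.00395559 -2.9185997 ] 39.80885197666148
```

View pics/w5.png

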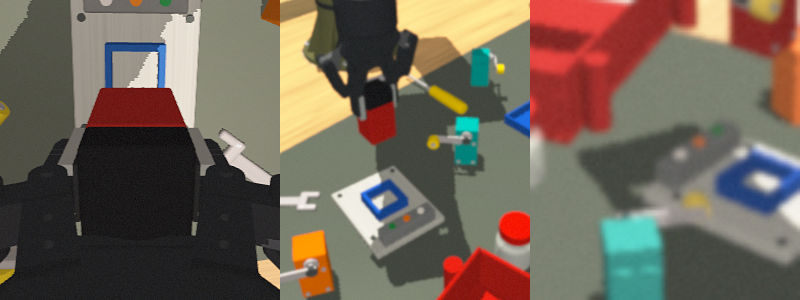

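The switch is held and lifted; the nest is empty at crop (385,200). Now over to the tray.

Call:
carry_out:
  series:
    - [[-0.036, -0.236, 0, 0, 0, 0], [-0.072, -0.472, 0, 0, 0, 0], [-0.108, -0.708, 0, 0, 0, 0], [-0.143, -0.943, 0, 0, 0, 0]]

```text
clock: 5.8
position: [494.5, -182.1, 183.2]
eef_rot: [-0.0, 0.996, -0.091, -0.001]
ft_force: [0.3, 0.2, -2.6]
grip_width: 39.4
finger_force: 41.7
```

Call:
carry_out:
  series:
    - [[-0.036, -0.236, 0, 0, 0, 0], [-0.072, -0.472, 0, 0, 0, 0], [-0.108, -0.708, 0, 0, 0, 0], [-0.143, -0.943, 0, 0, 0, 0]]

```text
clock: 6.2
position: [499.0, -39.2, 183.3]
eef_rot: [-0.0, 0.996, -0.091, -0.001]
ft_force: [0.5, -0.4, -3.2]
grip_width: 39.3
finger_force: 41.7
```

Call:
carry_out:
  series:
    - [[-0.036, -0.236, 0, 0, 0, 0], [-0.072, -0.472, 0, 0, 0, 0], [-0.108, -0.708, 0, 0, 0, 0], [-0.143, -0.943, 0, 0, 0, 0]]

```text
clock: 6.6
position: [503.5, 103.6, 183.3]
eef_rot: [0.0, 0.996, -0.091, -0.001]
ft_force: [0.4, -1.0, -3.1]
grip_width: 39.6
finger_force: 41.7
```

Call:
carry_out:
  series:
    - [[-0.036, -0.236, 0, 0, 0, 0], [-0.072, -0.472, 0, 0, 0, 0], [-0.108, -0.708, 0, 0, 0, -0.115], [-0.143, -0.943, 0, 0, 0, -0.115], [-0.143, -0.943, 0, 0, 0, -0.115]]

```text
clock: 7.1
position: [507.9, 248.3, 182.9]
eef_rot: [0.0, 0.998, -0.059, -0.001]
ft_force: [0.1, -0.9, -2.3]
grip_width: 39.8
finger_force: 41.9
```

Run:
```python
from h import *
np.set_printoptions(precision=1,suppress=True)
st=robot.state(); im=robot.read_camera("wrist"); C=cam("wrist",st); print(st["position"],st["eef_rot"],st["ft_force"],st["grip_width"])
cv2.imwrite("pics/w6.png",im[:,:,::-1]); np.save("w6.npy",np.r_[st["position"],st["eef_rot"]])
T=rot(st["eef_rot"]); print("yaw",np.degrees(np.arctan2(T[1,0],T[0,0])))
for nm,c,z in (("G",GREEN,4),("B",BLUE,20)):
  for b in blobs(im,*c,amin=300)[:3]:
    q=cv2.approxPolyDP(cv2.convexHull(b),3,True)[:,0]; P=plane(q,C,z); print(nm,cen(b),plane([cen(b)],C,z),np.c_[q,P[:,:2]],cv2.minAreaRect(P[:,:2].astype(np.float32)))
```

```text
[507.9 248.3 182.9] [ 0.   1.  -0.1 -0. ] [ 0.1 -0.9 -2.3] 39.80331356926929
yaw -6.793506845691108
G [318.3 122.7] [[591.1 236.4   4. ]] [[351.   88.  616.1 205. ]
 [351.  157.  558.1 210.3]
 [287.  158.  564.1 268.3]
 [284.   89.  622.1 262.7]] ((590.10302734375, 236.51853942871094), (58.28571319580078, 58.72475814819336), 84.47803497314453)
B [343.9 134.6] [[578.  216.2  20. ]] [[495.   63.  618.7  89.3]
 [503.   82.  603.6  82.6]
 [481.  203.  505.   99.9]
 [248.  208.  525.3 307.9]
 [241.   68.  639.4 294. ]
 [273.   62.  640.7 267.6]
 [395.   59.  631.3 169.5]] ((573.93994140625, 194.30548095703125), (216.63035583496094, 118.9169692993164), 84.41226196289062)
B [559.4 188.7] [[509.6  30.9  20. ]] [[608.  165.  525.4  -9.8]
 [598.  197.  498.   -3.8]
 [484.  199.  508.3  97.3]
 [485.  193.  513.6  96.4]
 [585.  163.  529.5  10.2]] ((517.8795166015625, 43.616188049316406), (104.80351257324219, 29.988067626953125), 84.1821517944336)
B [560.7  80. ] [[599.6  35.6  20. ]] [[587.   71.  603.9  14.8]
 [586.   84.  594.   14.8]
 [538.   94.  591.   53.6]
 [541.   72.  607.6  52. ]
 [583.   68.  606.5  18.2]] ((598.6970825195312, 33.99633026123047), (38.70381546020508, 16.64169692993164), 88.25752258300781)
```

View pics/w6.png

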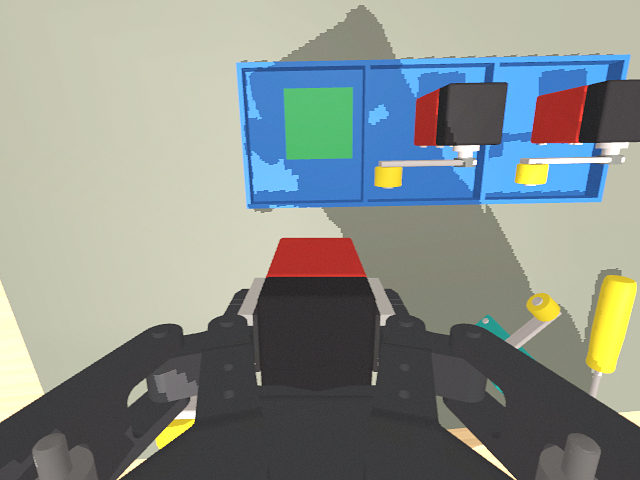

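Wrist view: green pad at (318,123) is free, mates at (470,115) and (615,110) with arms pointing left (+y), the same way as the held one. I'll check the in-hand offset from the red bottom edge at row 238, columns 280–351.

Run:
```python
from h import *
np.set_printoptions(precision=2,suppress=True)
a=np.load("w6.npy"); st=dict(position=a[:3],eef_rot=a[3:]); C=cam("wrist",st); T=rot(a[3:])
im=cv2.imread("pics/w6.png")[:,:,::-1].copy()
for b in blobs(im,(0,150,60),(8,255,255),1000):
    q=cv2.approxPolyDP(cv2.convexHull(b),2,True)[:,0]
    if 250<cen(b)[0]<380:
        for z in (-38,-40): print(z,q.tolist(),((plane(q,C,a[2]+z)-a[:3])@T))
p=np.array([590.3,236.6,a[2]]); print("pad rel tool",(p-a[:3])@T)
```

```text
-38 [[365, 274], [266, 277], [282, 238], [349, 238]] [[ -4.6   26.97  38.03]
 [ -6.33 -28.34  37.99]
 [ 16.26 -18.81  37.94]
 [ 16.23  17.52  37.97]]
-40 [[365, 274], [266, 277], [282, 238], [349, 238]] [[ -5.37  27.27  40.04]
 [ -7.12 -28.65  40.  ]
 [ 15.72 -19.01  39.94]
 [ 15.69  17.72  39.97]]
pad rel tool [83.24  1.87 -0.22]
```

Call:
carry_out:
  series:
    - [[0.28, 0.01, 0, 0, 0, -0.04], [0.568, 0.018, 0, 0, 0, -0.04], [0.568, 0.018, 0.2, 0, 0, -0.04], [0.568, 0.018, 0.4, 0, 0, -0.04], [0.568, 0.018, 0.4, 0, 0, -0.04]]

```text
clock: 7.65
position: [591.1, 230.3, 119.4]
eef_rot: [0.002, 0.999, -0.051, -0.004]
ft_force: [-0.3, -0.5, -2.0]
grip_width: 39.5
finger_force: 41.9
```

Call:
carry_out:
  series:
    - [[0, 0, 0.15, 0, 0, 0], [0, 0, 0.3, 0, 0, 0], [0, 0, 0.44, 0, 0, 0], [0, 0, 0.44, 0, 0, 0], [0, 0, 0.44, 0, 0, 0]]

```text
clock: 8.15
position: [593.6, 232.0, 60.1]
eef_rot: [-0.0, 0.999, -0.051, 0.0]
ft_force: [-0.0, 0.7, -2.5]
grip_width: 39.6
finger_force: 41.9
```

Run:
```python
from h import *
np.set_printoptions(precision=2,suppress=True)
st=robot.state(); im=robot.read_camera("wrist"); C=cam("wrist",st); a=st["position"];print(a,st["eef_rot"],st["ft_force"])
T=rot(st["eef_rot"]); print("yaw",np.degrees(np.arctan2(T[1,0],T[0,0])), (np.array([590.3,236.6,a[2]])-a)@T)
sd=robot.read_camera("side");sc=robot.read_camera("scene")
cv2.imwrite("pics/w7.png",np.hstack([im[140:440,170:470],cv2.resize(sd[230:400,90:290],None,fx=300/170,fy=300/170)])[:,:,::-1])
for b in blobs(im,*GREEN,100)[:2]:
    q=cv2.approxPolyDP(cv2.convexHull(b),2,True)[:,0]; P=plane(q,C,4); print(q.tolist(),P[:,:2], (P-a)@T)
```

```text
[593.58 231.96  60.15] [-0.    1.   -0.05  0.  ] [-0.03  0.68 -2.52]
yaw -5.802301233473433 [-3.73 -4.28 -0.  ]
[[358, 255], [274, 248], [263, 240], [259, 215], [359, 214]] [[591.78 206.98]
 [601.33 256.97]
 [606.95 262.85]
 [622.25 263.04]
 [616.89 204.63]] [[  0.7   25.05  56.14]
 [  5.15 -25.65  56.16]
 [ 10.14 -32.07  56.16]
 [ 25.35 -33.81  56.17]
 [ 25.92  24.85  56.16]]
```

View pics/w7.png

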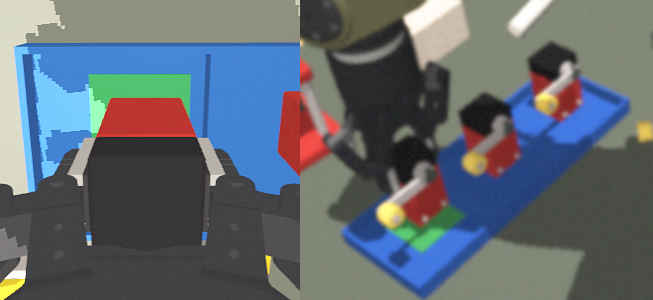

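The pad frame shows the switch needs about -2 mm in tool x and -3.6 mm in tool y. Correcting, then descending gently.

Call:
carry_out:
  series:
    - [[-0.015, -0.024, 0, 0, 0, 0], [-0.015, -0.024, 0.03, 0, 0, 0], [-0.015, -0.024, 0.06, 0, 0, 0], [-0.015, -0.024, 0.085, 0, 0, 0], [-0.015, -0.024, 0.085, 0, 0, 0]]

```text
clock: 8.8
position: [591.0, 235.8, 45.1]
eef_rot: [0.0, 0.999, -0.051, -0.001]
ft_force: [0.5, -0.5, -2.6]
grip_width: 39.7
finger_force: 42.0
```

Call:
carry_out:
  series:
    - [[0, 0, 0.007, 0, 0, 0], [0, 0, 0.013, 0, 0, 0], [0, 0, 0.013, 0, 0, 0]]

```text
clock: 9.1
position: [591.4, 235.9, 44.0]
eef_rot: [0.0, 0.999, -0.051, -0.0]
ft_force: [-0.6, 0.5, -3.3]
grip_width: 39.7
finger_force: 42.0
```

Call:
carry_out:
  series:
    - [[0, 0, 0.005, 0, 0, 0], [0, 0, 0.01, 0, 0, 0], [0, 0, 0.01, 0, 0, 0]]

```text
clock: 9.4
position: [591.6, 236.0, 43.7]
eef_rot: [-0.0, 0.999, -0.05, 0.0]
ft_force: [-4.4, -0.4, 7.5]
grip_width: 39.7
finger_force: 43.1
```

Call:
carry_out:
  series:
    - [[0, 0, -0.004, 0, 0, 0], [0, 0, -0.004, 0, 0, 0], [0, 0, -0.004, 0, 0, 0]]

```text
clock: 9.7
position: [591.5, 236.0, 43.7]
eef_rot: [-0.0, 0.999, -0.05, 0.0]
ft_force: [-3.0, -1.5, 6.4]
grip_width: 39.9
finger_force: 43.0
```

Call:
carry_out:
  series:
    - [[0, 0, 0, 0, 0, 0], [0, 0, 0, 0, 0, 0], [0, 0, 0, 0, 0, 0], [0, 0, 0, 0, 0, 0], [0, 0, 0, 0, 0, 0]]
  grip: 0.8

```text
clock: 10.2
position: [591.4, 236.0, 43.1]
eef_rot: [-0.0, 0.999, -0.05, -0.0]
ft_force: [-0.3, 0.1, -0.3]
grip_width: 68.3
finger_force: 0.0
```

Call:
carry_out:
  series:
    - [[0, 0, -0.1, 0, 0, 0], [0, 0, -0.3, 0, 0, 0], [0, 0, -0.6, 0, 0, 0], [0, 0, -0.9, 0, 0, 0], [0, 0, -1, 0, 0, 0]]

```text
clock: 10.7
position: [592.6, 236.4, 199.8]
eef_rot: [-0.001, 0.999, -0.05, 0.004]
ft_force: [0.0, 0.6, 0.1]
grip_width: 68.6
finger_force: 0.0
```

Call:
carry_out:
  series:
    - [[-0.3, 0, 0, 0, 0, 0], [-0.5, 0, 0, 0, 0, 0], [-0.5, 0, 0, 0, 0, 0], [-0.5, 0, 0, 0, 0, 0]]

```text
clock: 11.1
position: [516.7, 243.7, 194.1]
eef_rot: [-0.0, 0.999, -0.05, 0.001]
ft_force: [0.3, -0.5, -0.1]
grip_width: 68.4
finger_force: 0.0
```

Run:
```python
from h import *
np.set_printoptions(precision=2,suppress=True)
st=robot.state(); im=robot.read_camera("wrist"); C=cam("wrist",st); a=st["position"];print(a,st["clock"])
sd=robot.read_camera("side")
cv2.imwrite("pics/w8.png",np.hstack([im[0:300,100:500],cv2.resize(sd[230:400,90:290],None,fx=300/170,fy=300/170)])[:,:,::-1])
for b in blobs(im,*GREEN,100)[:1]:
    q=cv2.approxPolyDP(cv2.convexHull(b),2,True)[:,0]; P=plane(q,C,4); print(q.tolist(),P[:,:2],cv2.minAreaRect(P[:,:2].astype(np.float32)))
for b in blobs(im,(0,0,0),(180,255,45),300):
    q=cv2.approxPolyDP(cv2.convexHull(b),3,True)[:,0]; P=plane(q,C,82); print("dark",cen(b),cv2.minAreaRect(P[:,:2].astype(np.float32)))
```

```text
[516.73 243.69 194.11] 11.1
[[348, 102], [347, 168], [285, 168], [284, 102]] [[616.57 204.79]
 [558.09 210.26]
 [564.02 268.88]
 [622.41 262.51]] ((590.2738647460938, 236.60963439941406), (58.92291259765625, 58.73180389404297), 84.22052001953125)
dark [408.76 322.94] ((433.2687072753906, 174.1626434326172), (74.75969696044922, 24.853084564208984), 17.903488159179688)
dark [223.2  323.28] ((449.0531311035156, 329.439453125), (24.579021453857422, 74.851806640625), 60.99005126953125)
dark [574.32 132.39] ((571.787109375, 54.518585205078125), (11.42082691192627, 37.95256042480469), 83.88948059082031)
dark [437.48 141.65] ((578.0281372070312, 152.986572265625), (41.09972381591797, 19.137664794921875), 16.804365158081055)
```

View pics/w8.png

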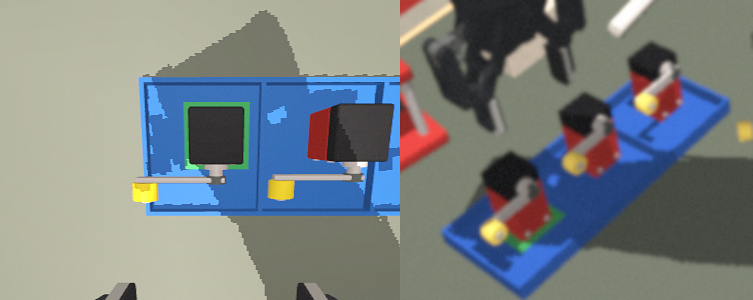

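The switch stands upright on the pad; head spans crop (188–244, 107–165) and the arm points the same way as the mates' arms. One check of its centre and yaw, then I hand in.

Run:
```python
from h import *
st=robot.state(); im=robot.read_camera("wrist"); C=cam("wrist",st)
v=im.max(2).astype(np.uint8); m=((v<65)*255).astype(np.uint8); m[:, :280]=0; m[:,352:]=0; m[:95]=0; m[178:]=0
c=max(cv2.findContours(m,0,cv2.CHAIN_APPROX_NONE)[0],key=cv2.contourArea)
print(cv2.boundingRect(c),cv2.minAreaRect(plane(c[:,0],C,82)[:,:2].astype(np.float32)))
```

```text
(288, 107, 55, 58) ((588.101806640625, 237.3181915283203), (38.30284118652344, 38.73098373413086), 85.2591323852539)
```

```bash
python3 -c "
from station import robot
print(robot.hand_in())"
```

```text
the job is handed in; nothing more can be done
None
```

I pressed the red switch about 0.6 rad (past the click, short of the stop) and let it spring back. I then set it upright on the green pad, about 2 mm and 1° off by the last picture, arm the same way as the passed switches', and handed in at about 11 s; no verdict came back.

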